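# Add the upper tier to the supply stand

## Robot

A 7-joint arm with a two-finger parallel gripper is mounted at the origin on the work surface. World frame = base frame: x ahead of the robot, y to its left, z up, the work surface at z = 0. Lengths are in m, angles in rad, forces in N, time in s.
With the tool pointing down it reaches from about 0.425 to 0.95 m from the base axis. Payload 16.7 kg.
Tool frame: the origin (TCP) lies midway between the tips of the shut fingers; the grasp point (between the pads) lies 19 mm behind it; z points along the fingers, y is the line along which they close (so a half turn about z gives the same grasp; the last joint's range is limited). The gripper opens to 94 mm and grips with 3 to 60 N. Pads are 16 mm wide; open, the fingers measure 119 mm over their backs; the gripper's body (75 mm by 177 mm) begins 78 mm behind the grasp point.
Start: joints at [1.109, 0.426, 0.074, 1.606, -0.034, 1.111, -0.067], TCP at [0.208, -0.642, 0.205] pointing down, gripper open.
Joint ranges: [-2.85, 2.85], [-0.5, 2.14], [-1.23, 1.37], [0.21, 2.46], [-1.02, 4.16], [0.16, 2.05], [-2.73, 2.73]. Speed limits (rad/s): [1.89, 1.89, 2.39, 2.39, 3.01, 3.01, 3.01].

## Interface

Orientations are given as a rotation vector (axis times angle).
In Python, from workcell import sensors, camera, camera_params, robot, masks_of, spot_point gives the robot as it stands.
- The arm moves only by the shell command python3 -m creep 'ROWS' [OPENING] [FORCE]. ROWS is JSON, a list of rows, each an object with "linear": the shift along the tool's x, y, z scaled (see below), a list of three; "rot": the turn, a rotation vector about the tool's x, y, z scaled (see below), a list of three. In form: [{"linear": [x, y, z], "rot": [wx, wy, wz]}, ...]. A call has 1 to 12 rows; each row shifts and turns the commanded pose from where the row before left it, along the tool's axes as they then stand; what a row does not reach is not made up. The controller multiplies each number of a shift by 0.75 m and each number of a turn by 6 degrees. A row lasts 1/12 s, in which the tool goes at most 41.7 mm and 7.16 degrees, less where a joint would pass 70% of its speed; a pose out of reach is approached as far as the arm can. A call with a number of a shift or a turn outside -1 to 1 is refused whole. A call with a gripper value outside its range is refused whole. OPENING is the opening, from 0 (shut) to 1 (fully open), set as the call begins (- or left out, the last holds). The fingers move at their own pace and stop on an object; FORCE is the grip in N (left out, the last holds). Time passes only in rows, so rows that do not move let the fingers close. It gives the time, the measured TCP pose, the force, the opening and the grip force at its end, in the units of the state.
- sensors.state(): the state, without advancing time (a new reading comes with each control period).
- camera(name): name is "scene" or "top"; returns the picture (480x640x3 uint8, blue, green, red); there is no depth.
- camera_params(name): a dict with "K" (3x3 intrinsics, pixels), "rvec" (rotation vector, rad) and "tvec" (3), from world to camera coordinates, as OpenCV has them. Camera axes: x right, y down, z forward; pixel columns grow to the right and rows downward; lengths in m; the calibration is good to about 2 mm. A picture is of the moment at which its call begins. camera_params takes no time and is no camera call.
- robot.job_done(): hands the job in; it is judged then, once.
Trained networks look in the newest picture that a camera, given by its name, has taken for a name from the list of things; names that differ only in an ending like _2 or _b are one class to them, and where a whole thing is asked for, a point or a joint stands for the part that bears it (a point fixed in the world has none). Each returns a list of dicts, best first, with "p" (0 to 1); they miss things now and then, are a little off and sometimes report something else, mostly with a low value. They report only what shows in the picture. A call takes as long as a camera call.
- masks_of(name, camera): "mask" (480x640 bool, what is visible of it).
- spot_point(name, camera): "at" ([x, y, z] in m, in world coordinates, good to about 4 mm: a listed point, or the origin of a listed thing).
The state is a dict: "time": time; "q": joint angles; "joint_vel": joint speeds; "tau": joint torques, N m; "tool_pos": TCP position; "eef_rot": TCP orientation; "contact_force": force on the tool from outside, world axes, zero at the start; "wrist_torque": the same for the moment, N m; "gripper_width": finger opening in m; "grip_force": force on a finger pad.
Only numpy, scipy, OpenCV 4.12 (cv2) and the standard library are available. Lean on these libraries where they do the work, as an engineer would, in place of code of your own. Each camera call takes 0.05 s, during which the arm holds its last target. There are 200 camera calls.

## Task

Put the upper tier on the supply stand: pick up the blue tray by its handle and lower it onto the stand so that all four corner holes go over the four posts together and the tray sits fully down, level, on the stand's white walls; do not let go before it is down (either way round will do). Leave the yellow tray, which has no holes, where it is.

Things in the scene. Friction and masses are not known exactly. Their poses are not given: they have to be found in the camera images.
- blue_tray: Loose blue tray, 0.25 to 0.5 kg, sizes in mm: plate 200 (x) by 160 (y), 6 thick, rim top 20 above the underside; four square through holes 36 wide at x +-70, y +-50. White handle bar along x over the middle, 110 long, 16 wide, from 59 to 75 above the underside, on an upright at each end, free beneath and beside. Origin: centre of the underside, z up. Same after a half turn. Starts flat on the table.
- stand: Fixed stand, sizes in mm: dark base 200 (x) by 160 (y); two white walls along y at x +-70, 30 thick, tops 60 above the table, stock between; on them four black posts at x +-70, y +-50, 14 across, tapering over the last 19 to 6 at the tip, 105 above the table. The seated tray's underside is 60 above the table, centres and x axes agree, 11 play each way. Origin: centre of the underside, z up.
- yellow_tray: Loose yellow tray, not to be used: same outline, size and white handle as the blue one (200 by 160 mm, handle top 75 mm above the table) but no holes. Origin: centre of the underside, z up.

How it is judged:
By the outcome, as a careful person would: the job done as asked, in the order asked, and still so for the second after the job is handed in, with the robot touching nothing.
It also fails if it takes over 40 s, if anything falls off the work surface, if the arm or the gripper's body presses on something with over 40 N, if the wrist force passes 120 N, or if a joint passes its speed limit or range.

## Working session

There is one attempt and no reset: what is moved stays moved. The work goes in short steps, Python scripts to look and compute and a shell command to move; the robot and the scene stay as the last step left them, time stands still between calls to the robot, and variables do not carry over. Pictures are saved under pics/ and viewed, at most 10 in all, crops included, and the job is handed in when it is done.

```bash
mkdir -p pics; python3 - <<'E'
from workcell import *
import cv2,numpy as np
s=sensors.state();print(s['time'],s['tool_pos'],s['eef_rot'],s['gripper_width'])
for c in('top','scene'):
    cv2.imwrite(f'pics/{c}0.png',camera(c))
    for n in('blue_tray','stand','yellow_tray'):
        print(c,n,[(np.round(d['at'],4),round(d['p'],2)) for d in spot_point(n,c)][:2])
E
```

```text
0.0 [ 0.20755336 -0.64183914  0.20477674] [-3.10204153e+00 -4.89129668e-01  4.27581514e-04] 0.0940500433691893
top blue_tray [(array([ 4.748e-01,  3.854e-01, -3.000e-04]), 0.56)]
top stand [(array([ 0.478 , -0.3985, -0.0014]), 0.78)]
top yellow_tray [(array([ 0.6338, -0.017 , -0.0039]), 0.96)]
scene blue_tray [(array([0.4835, 0.3844, 0.003 ]), 0.87)]
scene stand [(array([ 4.759e-01, -3.938e-01,  4.000e-04]), 0.86)]
scene yellow_tray [(array([ 0.6339, -0.0225, -0.0023]), 0.96)]
```

View pics/top0.png

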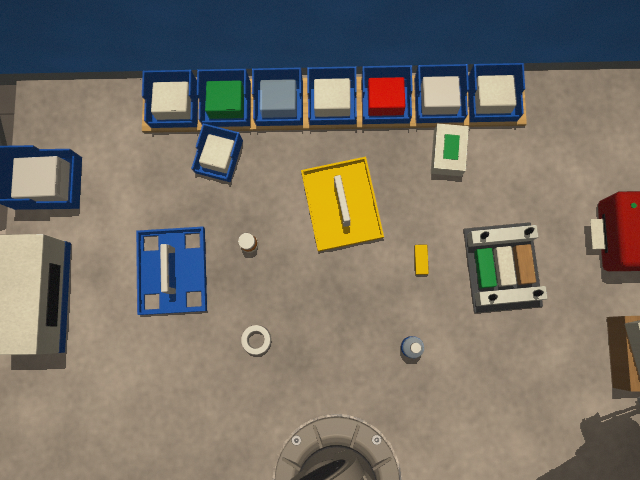

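View pics/scene0.png

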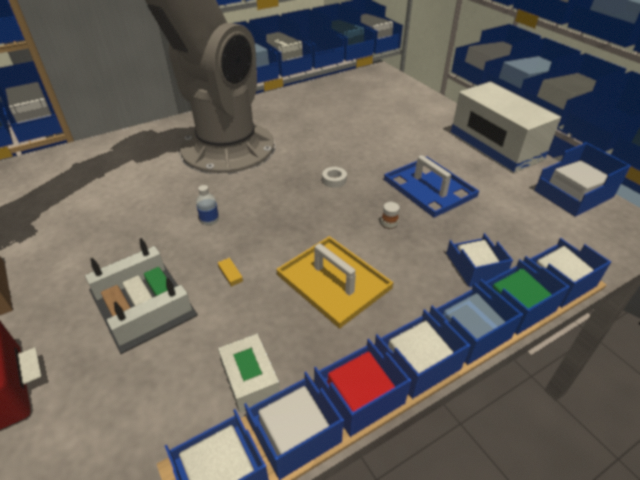

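The top view shows the blue tray at about (172,271), with its handle vertical in the image (along world x). The stand is at (505,267) with post tips near (484,236), (529,231), (492,297) and (537,293). The yellow tray is between them at (342,204). I'll zoom in to fit the poses.

```bash
python3 - <<'E'
import cv2,numpy as np
im=cv2.imread('pics/top0.png')
a=cv2.resize(im[220:325,130:215],None,fx=4.5,fy=4.5,interpolation=cv2.INTER_CUBIC)
b=cv2.resize(im[220:325,462:552],None,fx=4.5,fy=4.5,interpolation=cv2.INTER_CUBIC)
cv2.imwrite('pics/crop.png',np.hstack([a,b]));print(a.shape,b.shape)
E
```

```text
(472, 382, 3) (472, 405, 3)
```

View pics/crop.png

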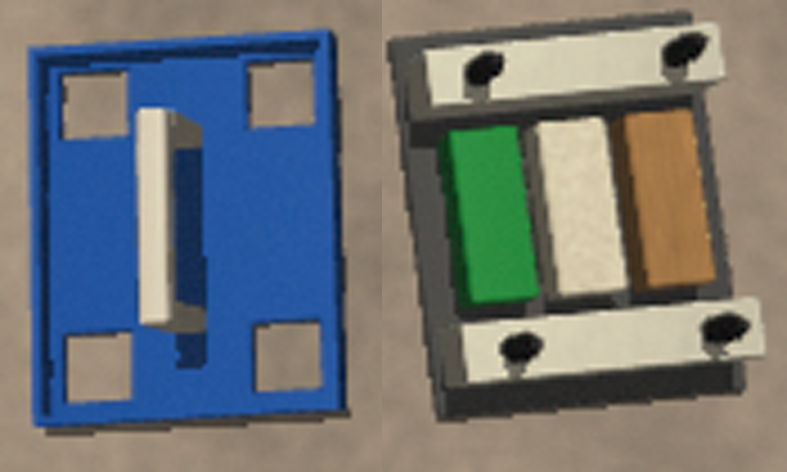

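The crop gives clean hole, handle and wall-top corners, so I can fit both poses from them.

```bash
cat >h.py <<'E'
from workcell import *
import cv2,numpy as np
from scipy.optimize import least_squares
def proj(P,c='top'):
    p=camera_params(c);return cv2.projectPoints(np.float64(P),np.array(p['rvec'],float),np.array(p['tvec'],float),np.array(p['K'],float),None)[0][:,0]
def world(b,P):
    P=np.float64(P);c,s=np.cos(b[2]),np.sin(b[2])
    return np.c_[b[0]+c*P[:,0]-s*P[:,1],b[1]+s*P[:,0]+c*P[:,1],P[:,2]]
def fit(P,uv,b0,c='top'):
    r=least_squares(lambda b:(proj(world(b,P),c)-uv).ravel(),b0,loss='soft_l1')
    return r.x,np.abs(r.fun).max()
E
python3 - <<'E'
from h import *
f=lambda l,ox:(np.array(l)+.5)/4.5-.5+[ox,220]
# image up=+x, left=+y
tp=[[.07,.05,.006],[.07,-.05,.006],[-.07,.05,.006],[-.07,-.05,.006],[.055,.008,.075],[.055,-.008,.075],[-.055,.008,.075],[-.055,-.008,.075],[.1,.08,.02],[.1,-.08,.02]]
tu=f([(95,104),(281,93),(98,369),(288,356),(137,109),(170,108),(139,324),(171,322),(29,46),(330,32)],130)
for sl in(slice(0,4),slice(4,8),slice(0,10)): print('tray',*fit(np.array(tp)[sl],tu[sl],[.475,.385,0]))
X=.085;x=.055
sp=[[X,.08,.06],[X,-.08,.06],[x,-.08,.06],[x,.08,.06],[-x,.08,.06],[-x,-.08,.06],[-X,-.08,.06],[-X,.08,.06]]
su=f([(427,51),(720,25),(725,78),(432,104),(463,324),(759,299),(764,354),(469,381)],462-382/4.5)
b,e=fit(sp,su,[.477,-.396,0]);print('stand',b,e)
tips=[[.07,.05,.105],[.07,-.05,.105],[-.07,.05,.105],[-.07,-.05,.105]]
print(fit(tips,f([(500,58),(704,38),(538,338),(744,318)],462-382/4.5),b))
E
```

```text
tray [0.47928192 0.38698742 0.04844399] 0.2759025268396158
tray [0.47953014 0.3862458  0.03759104] 0.3497655256317955
tray [0.47939128 0.38675991 0.04472864] 0.5924254256521522
stand [ 0.47859695 -0.39420031  0.07508534] 3.205087823927556
(array([ 0.48030417, -0.3949202 ,  0.08098783]), np.float64(0.6756074163391759))
```

```bash
python3 -m creep '[{"linear":[0,0,0],"rot":[0,0,0.85]},{"linear":[0,0,0],"rot":[0,0,0.85]},{"linear":[0,0,0],"rot":[0,0,0.85]},{"linear":[0.0295,-0.0438,0],"rot":[0,0,0]},{"linear":[0.0295,-0.0438,0],"rot":[0,0,0]},{"linear":[0.0295,-0.0438,0],"rot":[0,0,0]},{"linear":[0.0295,-0.0438,0],"rot":[0,0,0]},{"linear":[0.0295,-0.0438,0],"rot":[0,0,0]},{"linear":[0.0295,-0.0438,0],"rot":[0,0,0]},{"linear":[0.0295,-0.0438,0],"rot":[0,0,0]},{"linear":[0.0295,-0.0438,0],"rot":[0,0,0]},{"linear":[0.0295,-0.0438,0],"rot":[0,0,0]}]' 1
```

```text
time: 1.4
tool_pos: [0.3937, -0.336, 0.2058]
eef_rot: [3.14, 0.072, 0.001]
contact_force: [1.4, -0.4, 0.1]
gripper_width: 0.0939
grip_force: 0.0
```

```bash
python3 -m creep '[{"linear":[0.0295,-0.0438,0],"rot":[0,0,0]},{"linear":[0.0295,-0.0438,0],"rot":[0,0,0]},{"linear":[0.0295,-0.0438,0],"rot":[0,0,0]},{"linear":[0.0295,-0.0438,0],"rot":[0,0,0]},{"linear":[0.0295,-0.0438,0],"rot":[0,0,0]},{"linear":[0.0295,-0.0438,0],"rot":[0,0,0]},{"linear":[0.0295,-0.0438,0],"rot":[0,0,0]},{"linear":[0.0295,-0.0438,0],"rot":[0,0,0]},{"linear":[0.0295,-0.0438,0],"rot":[0,0,0]},{"linear":[0.0295,-0.0438,0],"rot":[0,0,0]},{"linear":[-0.0125,-0.0476,0],"rot":[0,0,0]},{"linear":[-0.0125,-0.0476,0],"rot":[0,0,0]}]'; python3 -m creep '[{"linear":[-0.0125,-0.0476,0],"rot":[0,0,0]},{"linear":[-0.0125,-0.0476,0],"rot":[0,0,0]},{"linear":[-0.0125,-0.0476,0],"rot":[0,0,0]},{"linear":[-0.0125,-0.0476,0],"rot":[0,0,0]},{"linear":[-0.0125,-0.0476,0],"rot":[0,0,0]},{"linear":[-0.0125,-0.0476,0],"rot":[0,0,0]},{"linear":[-0.0125,-0.0476,0],"rot":[0,0,0]},{"linear":[-0.0125,-0.0476,0],"rot":[0,0,0]},{"linear":[0,0,0],"rot":[0,0,0]}]'
```

```text
time: 2.4
tool_pos: [0.5775, 0.0728, 0.205]
eef_rot: [-3.14, -0.072, 0.001]
contact_force: [-0.8, 0.6, 0.5]
gripper_width: 0.0937
grip_force: 0.0
time: 3.15
tool_pos: [0.4853, 0.3603, 0.2058]
eef_rot: [-3.137, -0.084, 0.001]
contact_force: [-0.7, -0.5, -0.0]
gripper_width: 0.0939
grip_force: 0.0
```

```bash
python3 -m creep '[{"linear":[-0.0032,-0.018,0],"rot":[0,0,0]},{"linear":[-0.0032,-0.018,0],"rot":[0,0,0]},{"linear":[0,0,0],"rot":[0,0,0]},{"linear":[0,0,0.03],"rot":[0,0,0]},{"linear":[0,0,0.03],"rot":[0,0,0]},{"linear":[0,0,0.03],"rot":[0,0,0]},{"linear":[0,0,0],"rot":[0,0,0]}]'; python3 - <<'E'
from h import *
cv2.imwrite('pics/s1.png',camera('scene')[130:240,360:520].repeat(5,0).repeat(5,1))
E
```

```text
time: 3.73
tool_pos: [0.482, 0.3773, 0.1341]
eef_rot: [3.137, 0.07, -0.006]
contact_force: [-0.6, -1.0, 0.2]
gripper_width: 0.0938
grip_force: 0.0
```

View pics/s1.png

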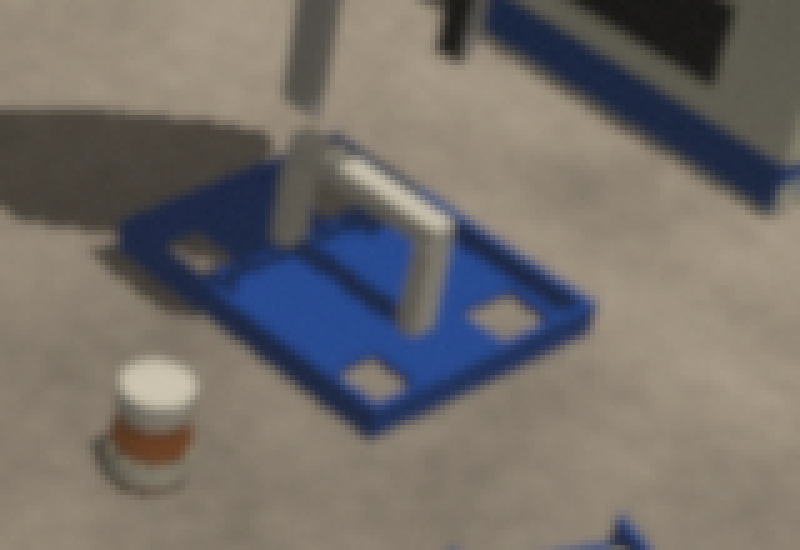

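The picture shows the fingers still above the tray, either side of the handle at about (310,105) and (455,50) in the crop. I'll correct y and go down.

```bash
python3 -m creep '[{"linear":[-0.003,-0.0125,0],"rot":[0,0,0]},{"linear":[0,0,0.019],"rot":[0,0,0]},{"linear":[0,0,0.019],"rot":[0,0,0]},{"linear":[0,0,0.019],"rot":[0,0,0]},{"linear":[0,0,0.019],"rot":[0,0,0]},{"linear":[0,0,0.019],"rot":[0,0,0]},{"linear":[0,0,0],"rot":[0,0,0]},{"linear":[0,0,0],"rot":[0,0,0]}]'
```

```text
time: 4.45
tool_pos: [0.4807, 0.3897, 0.0679]
eef_rot: [-3.14, -0.072, -0.001]
contact_force: [-0.1, 0.5, 1.2]
gripper_width: 0.0943
grip_force: 0.0
```

```bash
python3 -m creep '[{"linear":[-0.002,0.003,0.013],"rot":[0,0,0]},{"linear":[0,0,0.012],"rot":[0,0,0]},{"linear":[0,0,0],"rot":[0,0,0]}]'; python3 -m creep '[{"linear":[0,0,0],"rot":[0,0,0]},{"linear":[0,0,0],"rot":[0,0,0]},{"linear":[0,0,0],"rot":[0,0,0]},{"linear":[0,0,0],"rot":[0,0,0]},{"linear":[0,0,0],"rot":[0,0,0]},{"linear":[0,0,0],"rot":[0,0,0]},{"linear":[0,0,0],"rot":[0,0,0]},{"linear":[0,0,0],"rot":[0,0,0]},{"linear":[0,0,0],"rot":[0,0,0]},{"linear":[0,0,0],"rot":[0,0,0]}]' 0 40
```

```text
time: 4.7
tool_pos: [0.4786, 0.3859, 0.0469]
eef_rot: [3.14, 0.071, -0.001]
contact_force: [0.3, -0.1, -0.6]
gripper_width: 0.0939
grip_force: 0.0
time: 5.53
tool_pos: [0.4791, 0.3865, 0.048]
eef_rot: [-3.141, -0.072, -0.0]
contact_force: [-0.1, 0.2, 0.1]
gripper_width: 0.0309
grip_force: 0.0
```

```bash
python3 -m creep '[{"linear":[0,0,0],"rot":[0,0,0]},{"linear":[0,0,0],"rot":[0,0,0]},{"linear":[0,0,0],"rot":[0,0,0]},{"linear":[0,0,0],"rot":[0,0,0]},{"linear":[0,0,0],"rot":[0,0,0]},{"linear":[0,0,0],"rot":[0,0,0]}]' 0 40; python3 -m creep '[{"linear":[0,0,-0.01],"rot":[0,0,0]},{"linear":[0,0,-0.02],"rot":[0,0,0]},{"linear":[0,0,-0.03],"rot":[0,0,0]},{"linear":[0,0,-0.03],"rot":[0,0,0]},{"linear":[0,0,-0.03],"rot":[0,0,0]},{"linear":[0,0,-0.03],"rot":[0,0,0]},{"linear":[0,0,-0.03],"rot":[0,0,0]},{"linear":[0,0,-0.02],"rot":[0,0,0]},{"linear":[0,0,0],"rot":[0,0,0]},{"linear":[0,0,0],"rot":[0,0,0]}]'
```

```text
time: 6.03
tool_pos: [0.4791, 0.3866, 0.048]
eef_rot: [-3.141, -0.072, -0.0]
contact_force: [-0.5, 0.8, -0.5]
gripper_width: 0.0155
grip_force: 40.0
time: 6.87
tool_pos: [0.4792, 0.3865, 0.1986]
eef_rot: [-3.14, -0.072, -0.002]
contact_force: [-0.3, -0.7, -4.2]
gripper_width: 0.0159
grip_force: 40.0
```

```bash
python3 -m creep '[{"linear":[0.0049,0.0187,0],"rot":[0,0,0]},{"linear":[0.0098,0.0373,0],"rot":[0,0,0]},{"linear":[0.0098,0.0373,0],"rot":[0,0,0]},{"linear":[0.0098,0.0373,0],"rot":[0,0,0]},{"linear":[0.0098,0.0373,0],"rot":[0,0,0]},{"linear":[0.0098,0.0373,0],"rot":[0,0,0]},{"linear":[0.0098,0.0373,0],"rot":[0,0,0]},{"linear":[0.0098,0.0373,0],"rot":[0,0,0]},{"linear":[0.0098,0.0373,0],"rot":[0,0,0]},{"linear":[0.0098,0.0373,0],"rot":[0,0,0]},{"linear":[0.0098,0.0373,0],"rot":[0,0,0]},{"linear":[0.0098,0.0373,0],"rot":[0,0,0]}]'; python3 -m creep '[{"linear":[0.0098,0.0373,0],"rot":[0,0,0]},{"linear":[0.0098,0.0373,0],"rot":[0,0,0]},{"linear":[0,0.0373,0],"rot":[0,0,0]},{"linear":[-0.0132,0.037,0],"rot":[0,0,0]},{"linear":[-0.0132,0.037,0],"rot":[0,0,0]},{"linear":[-0.0132,0.037,0],"rot":[0,0,0]},{"linear":[-0.0132,0.037,0],"rot":[0,0,0]},{"linear":[-0.0132,0.037,0],"rot":[0,0,0]},{"linear":[-0.0132,0.037,0],"rot":[0,0,0]},{"linear":[-0.0132,0.037,0],"rot":[0,0,0]},{"linear":[-0.0132,0.037,0],"rot":[0,0,0]},{"linear":[0,0,0],"rot":[0,0,0]}]'
```

```text
time: 7.87
tool_pos: [0.5775, 0.0666, 0.1966]
eef_rot: [3.14, 0.071, -0.003]
contact_force: [0.5, -1.1, -2.1]
gripper_width: 0.0154
grip_force: 40.0
time: 8.87
tool_pos: [0.524, -0.2461, 0.1965]
eef_rot: [3.14, 0.061, -0.005]
contact_force: [-0.4, -0.3, -2.8]
gripper_width: 0.0156
grip_force: 40.0
```

```bash
python3 -m creep '[{"linear":[-0.0097,0.0279,0],"rot":[0,0,0]},{"linear":[-0.0097,0.0279,0],"rot":[0,0,0]},{"linear":[-0.0097,0.0279,0],"rot":[0,0,0]},{"linear":[-0.0097,0.0279,0],"rot":[0,0,0]},{"linear":[-0.0097,0.0279,0],"rot":[0,0,0]},{"linear":[-0.0097,0.0279,0],"rot":[0,0,0]},{"linear":[-0.0097,0.0279,0],"rot":[0,0,-0.33]},{"linear":[0,0,0],"rot":[0,0,0]},{"linear":[0,0,0],"rot":[0,0,0]}]'; python3 - <<'E'
from h import *
s=sensors.state();print(s['tool_pos'],s['eef_rot'])
a=camera('top')[200:330,440:580];b=camera('scene')[200:350,60:220]
cv2.imwrite('pics/v2.png',np.hstack([cv2.resize(a,(430,400),interpolation=2),cv2.resize(b,(370,400),interpolation=2)]))
E
```

```text
time: 9.62
tool_pos: [0.4819, -0.3892, 0.1965]
eef_rot: [-3.138, -0.122, 0.003]
contact_force: [0.0, 0.8, -2.4]
gripper_width: 0.0158
grip_force: 40.0
[ 0.48190293 -0.38916191  0.19648608] [-3.13808128 -0.12188561  0.00321013]
```

View pics/v2.png

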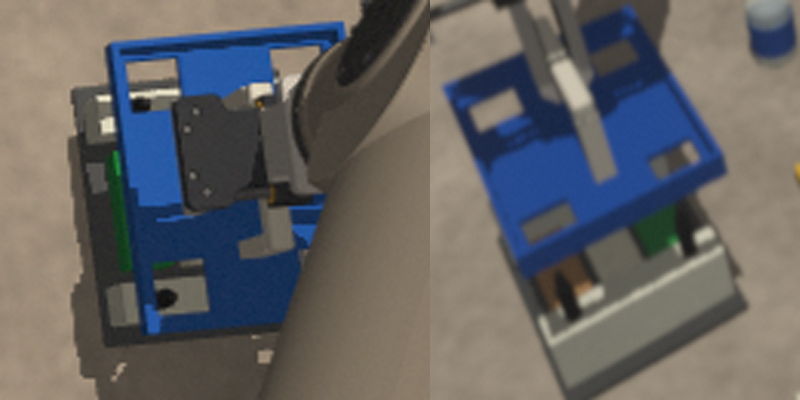

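The top crop shows the tray above the stand, with two posts visible inside their holes at (143,103) and (165,298). I'll compare the held tray's rim corners with the pose expected from the TCP.

```bash
python3 - <<'E'
from h import *
z0=.1965-.048
b=[.4819,-.3892,.0776]
rim=lambda:world(b,[[.1,.08,z0+.02],[.1,-.08,z0+.02],[-.1,.08,z0+.02],[-.1,-.08,z0+.02]])
ht=lambda:world(b,[[.07,.05,z0+.006],[-.07,.05,z0+.006]])
print('top rim',(((proj(rim())-[440,200]+.5)*[430/140,400/130])).round())
print('top holes',(((proj(ht())-[440,200]+.5)*[430/140,400/130])).round())
print('scene rim',(((proj(rim(),'scene')-[60,200]+.5)*[370/160,400/150])+[430,0]).round())
E
```

```text
top rim [[113.  43.]
 [346.  21.]
 [150. 335.]
 [389. 314.]]
top holes [[157.  85.]
 [184. 287.]]
scene rim [[722. 152.]
 [513. 257.]
 [628.   3.]
 [440.  84.]]
```

The corners agree within about 3 mm. I'll make the last shift and lower until just above the tips.

```bash
python3 -m creep '[{"linear":[-0.0034,0.0092,0],"rot":[0,0,0]},{"linear":[0,0,0.016],"rot":[0,0,0]},{"linear":[0,0,0.016],"rot":[0,0,0]},{"linear":[0,0,0.016],"rot":[0,0,0]},{"linear":[0,0,0],"rot":[0,0,0]},{"linear":[0,0,0],"rot":[0,0,0]}]'; python3 - <<'E'
from h import *
a=camera('top')[200:330,440:580];b=camera('scene')[200:350,60:220]
cv2.imwrite('pics/v3.png',np.hstack([cv2.resize(a,(430,400),interpolation=2),cv2.resize(b,(370,400),interpolation=2)]))
E
```

```text
time: 10.22
tool_pos: [0.4811, -0.3946, 0.1606]
eef_rot: [-3.138, -0.127, 0.003]
contact_force: [-0.3, 0.2, -2.5]
gripper_width: 0.0159
grip_force: 40.0
```

View pics/v3.png

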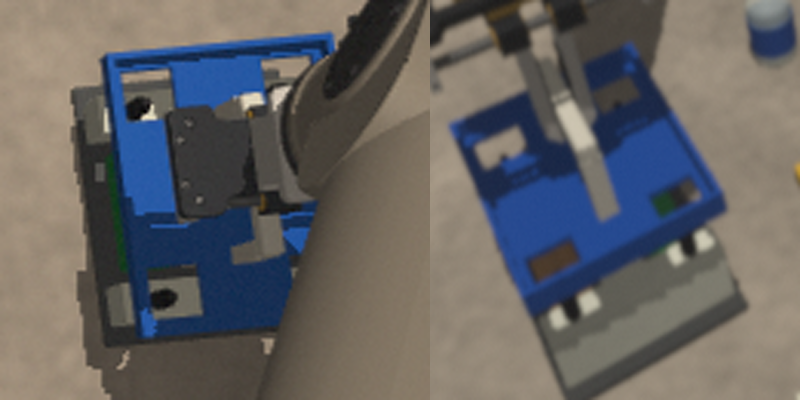

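In the top crop the post tips at about (148,101) and (174,293) sit in the middle of their holes, (148,97) and (174,293). I'll lower it in steps.

```bash
python3 -m creep '[{"linear":[0,0,0.01],"rot":[0,0,0]},{"linear":[0,0,0.01],"rot":[0,0,0]},{"linear":[0,0,0.01],"rot":[0,0,0]},{"linear":[0,0,0.01],"rot":[0,0,0]},{"linear":[0,0,0],"rot":[0,0,0]}]'; python3 -m creep '[{"linear":[0,0,0.01],"rot":[0,0,0]},{"linear":[0,0,0.01],"rot":[0,0,0]},{"linear":[0,0,0.005],"rot":[0,0,0]},{"linear":[0,0,0],"rot":[0,0,0]},{"linear":[0,0,0],"rot":[0,0,0]}]'
```

```text
time: 10.73
tool_pos: [0.4807, -0.3947, 0.13]
eef_rot: [-3.137, -0.126, 0.003]
contact_force: [-0.2, 0.1, -3.2]
gripper_width: 0.0156
grip_force: 40.0
time: 11.15
tool_pos: [0.4815, -0.3953, 0.113]
eef_rot: [-3.139, -0.126, 0.0]
contact_force: [0.2, -0.3, -2.3]
gripper_width: 0.0154
grip_force: 40.0
```

```bash
python3 -m creep '[{"linear":[0,0,0.003],"rot":[0,0,0]},{"linear":[0,0,0.002],"rot":[0,0,0]},{"linear":[0,0,0],"rot":[0,0,0]}]';python3 -m creep '[{"linear":[0,0,0.002],"rot":[0,0,0]},{"linear":[0,0,0],"rot":[0,0,0]},{"linear":[0,0,0],"rot":[0,0,0]}]'
```

```text
time: 11.4
tool_pos: [0.4815, -0.3953, 0.1094]
eef_rot: [-3.139, -0.126, 0.0]
contact_force: [0.0, -0.3, -1.8]
gripper_width: 0.0155
grip_force: 40.0
time: 11.65
tool_pos: [0.4816, -0.3954, 0.108]
eef_rot: [3.139, 0.126, 0.0]
contact_force: [0.3, -0.4, -2.8]
gripper_width: 0.0158
grip_force: 40.0
```

```bash
python3 -m creep '[{"linear":[0,0,0.002],"rot":[0,0,0]},{"linear":[0,0,0],"rot":[0,0,0]},{"linear":[0,0,0],"rot":[0,0,0]}]'; python3 -m creep '[{"linear":[0,0,0.002],"rot":[0,0,0]},{"linear":[0,0,0],"rot":[0,0,0]},{"linear":[0,0,0],"rot":[0,0,0]}]'
```

```text
time: 11.9
tool_pos: [0.4816, -0.3953, 0.108]
eef_rot: [3.139, 0.126, 0.001]
contact_force: [-6.5, 5.7, 19.7]
gripper_width: 0.0159
grip_force: 40.0
time: 12.15
tool_pos: [0.4817, -0.3954, 0.1079]
eef_rot: [3.138, 0.126, 0.001]
contact_force: [-14.0, 11.1, 40.2]
gripper_width: 0.0158
grip_force: 40.0
```

It is firmly seated, with z at 0.108 as expected. I'll relieve the press, release and retreat.

```bash
python3 -m creep '[{"linear":[0,0,-0.003],"rot":[0,0,0]},{"linear":[0,0,0],"rot":[0,0,0]}]'; python3 -m creep '[{"linear":[0,0,0],"rot":[0,0,0]},{"linear":[0,0,0],"rot":[0,0,0]},{"linear":[0,0,0],"rot":[0,0,0]},{"linear":[0,0,0],"rot":[0,0,0]},{"linear":[0,0,0],"rot":[0,0,0]},{"linear":[0,0,0],"rot":[0,0,0]},{"linear":[0,0,0],"rot":[0,0,0]},{"linear":[0,0,0],"rot":[0,0,0]}]' 0.7; python3 -m creep '[{"linear":[0,0,-0.01],"rot":[0,0,0]},{"linear":[0,0,-0.02],"rot":[0,0,0]},{"linear":[0,0,-0.03],"rot":[0,0,0]},{"linear":[0,0,-0.03],"rot":[0,0,0]},{"linear":[0,0,-0.03],"rot":[0,0,0]},{"linear":[0,0,-0.03],"rot":[0,0,0]},{"linear":[0,0,0],"rot":[0,0,0]}]'; python3 - <<'E'
from h import *
a=camera('top')[200:330,440:580];b=camera('scene')[200:350,60:220]
cv2.imwrite('pics/v4.png',np.hstack([cv2.resize(a,(430,400),interpolation=2),cv2.resize(b,(370,400),interpolation=2)]))
E
```

```text
time: 12.32
tool_pos: [0.4818, -0.3956, 0.1081]
eef_rot: [3.138, 0.126, 0.002]
contact_force: [-0.5, -1.8, 0.9]
gripper_width: 0.0157
grip_force: 40.0
time: 12.98
tool_pos: [0.4815, -0.3953, 0.1072]
eef_rot: [-3.139, -0.126, 0.0]
contact_force: [0.3, -0.2, 0.3]
gripper_width: 0.0644
grip_force: 0.0
time: 13.57
tool_pos: [0.4832, -0.3964, 0.225]
eef_rot: [3.135, 0.126, 0.008]
contact_force: [0.7, 0.1, 0.9]
gripper_width: 0.0654
grip_force: 0.0
```

View pics/v4.png

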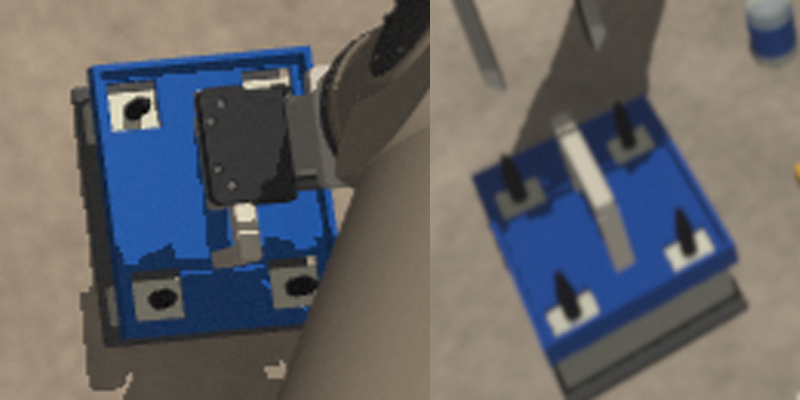

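All four posts show through their holes at scene crop (512,180), (625,125), (685,232) and (568,295). The tray is level on the walls and the gripper is clear.

```bash
python3 -c "from workcell import robot; print(robot.job_done())"
```

```text
the job is handed in; nothing more can be done
None
```

The blue tray sits fully down and level on the stand with all four posts through its holes, the yellow tray was left alone, and I handed the job in just after 13.6 s on the robot's clock.

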